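# Sort the bench things into their trays

## Task

Sort the five loose things in the middle of the bench into the white trays by kind: the eraser and the roll of label tape go into the tray that holds the pen and marker, the folding magnifier and the tally counter into the tray with the tweezers, and the single vial into the tray with the other vials. Give each thing a wide compartment of its own, lying flat on the tray floor as it lay on the bench, the vial standing upright. Leave the memo block and the petri dish where they are.

Things in the scene. Friction and masses are not known exactly. Their poses are not given: they have to be found in the camera images.
- eraser: white plastic eraser in a blue card sleeve, 23 (x) x 55 (y) x 12 mm high, lying flat; origin at the centre of its underside, z up
- tape_roll: small roll of cream label tape on a grey core, a ring 56 mm across and 12 mm high with a hole of about 22 mm, lying flat; origin at the centre of its underside, z up
- loupe: closed black folding magnifier, 34 (x) x 52 (y) x 14 mm high, lying flat; origin at the centre of its underside, z up
- tally_counter: chrome tally counter, 42 (x) x 67 (y) x 28 mm high over all, lying on its back; origin on the underside at the middle of the overall size, z up. Its round body, 42 mm across and 24 mm high, is centred at y = +12 mm; a thin wire finger ring sticks out to y = -34 mm; a small lever (fixed) lies on top. Grip the round body
- vial: capped glass sample vial with a pale grey cap, 20 mm across and 53 mm high, standing alone on the table; origin at the centre of its underside, z up
- desk_tray: fixed white plastic tray, 169 (x) x 145 (y) x 12 mm high, origin at the centre of its underside; floor and walls 3 mm thick. Two empty wide compartments, 80 (x) x 108 (y) mm inside, centred at x = +41.5 and -41.5 mm, y = +15.5 mm. A narrow one (28 mm wide) along its -y side, centred at y = -55.5 mm, holds a pen and a blue marker lying along x (at most 14 mm high)
- instrument_tray: fixed white plastic tray, 169 (x) x 145 (y) x 12 mm high, origin at the centre of its underside; floor and walls 3 mm thick. Two empty wide compartments, 80 (x) x 108 (y) mm inside, centred at x = +41.5 and -41.5 mm, y = +15.5 mm. A narrow one (28 mm wide) along its -y side, centred at y = -55.5 mm, holds a pair of black tweezers lying along x (10 mm high)
- vial_tray: fixed white plastic tray, 169 (x) x 145 (y) x 12 mm high, origin at the centre of its underside; floor and walls 3 mm thick. Two empty wide compartments, 80 (x) x 108 (y) mm inside, centred at x = +41.5 and -41.5 mm, y = +15.5 mm. A narrow one (28 mm wide) along its -y side, centred at y = -55.5 mm, holds three standing vials of the same kind as the loose one, 53 mm high (they are fixed in the tray)
- memo_block: bystander: yellow memo block, 75 x 76 x 22 mm, loose; origin at the centre of its underside
- petri_dish: bystander: clear petri dish, 93 mm across, 14 mm high, loose; origin at the centre of its underside
There are look-alikes about, which are no part of the job. Leave any orange or pink look-alike of the tape_roll alone. Several things look just like the tally_counter: the one meant starts nearest to the robot's base.

How it is judged:
At the end, for the whole second after the job is handed in: Each thing is in a wide compartment of its own in the tray of its kind, either compartment: origin within 33 mm (tray x) and 46 mm (tray y) of the compartment's centre, under 3 mm above the tray floor, tilted less than 0.1 rad, released and at rest; memo block and dish not moved over 30 mm (((x of eraser in the frame of desk_tray between 0.0085 and 0.0745 m and y of eraser in the frame of desk_tray between -0.0305 and 0.0615 m and x of tape_roll in the frame of desk_tray between -0.0745 and -0.0085 m and y of tape_roll in the frame of desk_tray between -0.0305 and 0.0615 m) or (x of eraser in the frame of desk_tray between -0.0745 and -0.0085 m and y of eraser in the frame of desk_tray between -0.0305 and 0.0615 m and x of tape_roll in the frame of desk_tray between 0.0085 and 0.0745 m and y of tape_roll in the frame of desk_tray between -0.0305 and 0.0615 m)) and z of eraser in the frame of desk_tray between 0 and 0.006 m and angle between each of eraser, tape_roll, loupe, tally_counter, vial's own z axis and vertical below 0.1 rad and linear speed of each of eraser, tape_roll, loupe, tally_counter, vial below 0.02 m/s and z of tape_roll in the frame of desk_tray between 0 and 0.006 m and ((x of loupe in the frame of instrument_tray between 0.0085 and 0.0745 m and y of loupe in the frame of instrument_tray between -0.0305 and 0.0615 m and x of tally_counter in the frame of instrument_tray between -0.0745 and -0.0085 m and y of tally_counter in the frame of instrument_tray between -0.0305 and 0.0615 m) or (x of loupe in the frame of instrument_tray between -0.0745 and -0.0085 m and y of loupe in the frame of instrument_tray between -0.0305 and 0.0615 m and x of tally_counter in the frame of instrument_tray between 0.0085 and 0.0745 m and y of tally_counter in the frame of instrument_tray between -0.0305 and 0.0615 m)) and z of loupe in the frame of instrument_tray between 0 and 0.006 m and z of tally_counter in the frame of instrument_tray between 0 and 0.006 m and ((x of vial in the frame of vial_tray between 0.0085 and 0.0745 m and y of vial in the frame of vial_tray between -0.0305 and 0.0615 m) or (x of vial in the frame of vial_tray between -0.0745 and -0.0085 m and y of vial in the frame of vial_tray between -0.0305 and 0.0615 m)) and z of vial in the frame of vial_tray between 0 and 0.006 m); the robot touches nothing.
It fails at once if the memo block is shifted by more than 30 mm (distance of memo_block from where it was at the start of the episode above 0.03 m).
It fails at once if the petri dish is shifted by more than 30 mm (distance of petri_dish from where it was at the start of the episode above 0.03 m).
It also fails if it takes over 131 s, if anything falls off the work surface, if the arm or the gripper's body presses on something with over 40 N, if the wrist force passes 120 N, or if a joint passes its speed limit or range.

## Robot

A 6-joint arm with a two-finger parallel gripper is mounted at the origin on a cart in front of the work surface, level with it; the furniture and walls round the work are solid. World frame = base frame: x ahead of the robot, y to its left, z up, the work surface at z = 0. Lengths are in m, angles in rad, forces in N, time in s.
With the tool pointing down it reaches from about 0.375 to 0.9 m from the base axis. Payload 3.1 kg.
Tool frame: the origin (TCP) lies midway between the tips of the shut fingers; the grasp point (between the pads) lies 19 mm behind it; z points along the fingers, y is the line along which they close (so a half turn about z gives the same grasp; the last joint's range is limited). The gripper opens to 87 mm and grips with 3 to 60 N. Pads are 19 mm wide; open, the fingers measure 117 mm over their backs; the gripper's body (75 mm by 190 mm) begins 51 mm behind the grasp point.
Start: joints at [-1.357, 0.527, 1.433, -0, 1.181, -0.178], TCP at [0.239, -0.578, 0.223] pointing down, gripper open.
Joint ranges: [-3.08, 3.08], [-0.75, 2.2], [0.22, 2.44], [-1.43, 4.57], [0, 2.65], [-2.85, 2.85]. Speed limits (rad/s): [2.79, 2.79, 3.14, 3.14, 3.14, 3.14].

## Interface

Orientations are given as a 3x3 rotation matrix whose columns are the frame's x, y, z axes.
In Python, from rig import robot, read_camera, calibration gives the robot as it stands.
- The arm moves only by the tool arm_command, never from a script. Its argument "rows" is a list of rows, each an object of numbers: "dx", "dy", "dz": the shift along the tool's x, y, z in m; "rx", "ry", "rz": the turn, a rotation vector about the tool's x, y, z in rad; "claw": the opening, from -1 (shut) to 1 (fully open). A call has 1 to 20 rows; each row shifts and turns the commanded pose from where the row before left it, along the tool's axes as they then stand; what a row does not reach is not made up. A row lasts 1/10 s, in which the tool goes at most 50 mm and 8.59 degrees, less where a joint would pass 70% of its speed; a pose out of reach is approached as far as the arm can. A call is refused whole if a number of a shift passes 0.05 or a number of a turn 0.15, either way. A call with a gripper value outside its range is refused whole. The fingers move at their own pace and stop on an object; the grip force is fixed at half the most. Time passes only in rows, so rows that do not move let the fingers close. It gives the time, the measured TCP pose, the force, the opening and the grip force at its end, in the units of the state.
- robot.get_state(): the state, without advancing time (a new reading comes with each control period).
- read_camera(name): name is "side" or "top" or "wrist"; returns (picture, depth): 384x512x3 uint8, red, green, blue; 384x512 float32, m along the optical axis (not along the pixel's ray), 0 where there is no reading.
- calibration(name): a dict with "K" (3x3 intrinsics, pixels), "R" (3x3) and "t" (3): a world point X has camera coordinates R X + t. Camera axes: x right, y down, z forward; pixel columns grow to the right and rows downward; lengths in m; the calibration is good to about 2 mm. A picture is of the moment at which its call begins: read the wrist's pose just before it. calibration takes no time and is no camera call; for the wrist camera it gives the pose at the moment of the call.
- robot.sign_off(): hands the job in; it is judged then, once.
The state is a dict: "clock": time; "q": joint angles; "joint_vel": joint speeds; "joint_efforts": joint torques, N m; "position": TCP position; "orientation": TCP orientation; "force": force on the tool from outside, world axes, zero at the start; "wrist_torque": the same for the moment, N m; "width": finger opening in m; "finger_force": force on a finger pad.
Only numpy, scipy, OpenCV 4.12 (cv2) and the standard library are available. Lean on these libraries where they do the work, as an engineer would, in place of code of your own. Each camera call takes 0.05 s, during which the arm holds its last target. There are 200 camera calls.

## Working session

There is one attempt and no reset: what is moved stays moved. The work goes in short steps, Python scripts to look and compute and a tool call to move; the robot and the scene stay as the last step left them, time stands still between calls to the robot, and variables do not carry over. Pictures are saved under pics/ and viewed, at most 14 in all, crops included, and the job is handed in when it is done.

Besides the shell and the picture viewer there is one more tool, called after "Call:" in YAML: its name, and indented under it one key for each argument. arm_command: Moves the arm, as the interface text tells. Its arguments: {"type":"object","properties":{"rows":{"type":"array","items":{"type":"object","properties":{"dx":{"type":"number"},"dy":{"type":"number"},"dz":{"type":"number"},"rx":{"type":"number"},"ry":{"type":"number"},"rz":{"type":"number"},"claw":{"type":"number"}}}}},"required":["rows"]}

```bash
mkdir -p pics; ls; cat > h.py <<'E'
import numpy as np, cv2
from rig import robot, read_camera, calibration
def snap(n,f):
    c=calibration(n); im,d=read_camera(n); np.savez('%s.npz'%f,im=im,d=d,**{k:np.array(c[k]) for k in 'KRt'})
    cv2.imwrite('pics/%s.png'%f,im[:,:,::-1])
def load(f): return np.load('%s.npz'%f)
def world(s):
    d=s['d'];v,u=np.indices(d.shape)
    p=np.stack([u,v,np.ones_like(u)],-1)@np.linalg.inv(s['K']).T*d[...,None]
    return (p-s['t'])@s['R']
E
python3 - <<'E'
from h import *
snap('top','top0'); snap('side','side0')
s=robot.get_state(); print(s['clock'],s['position'],s['orientation'],s['width'])
E
```

```text
pics
0.1 [ 0.2385231  -0.57697153  0.22167091] [[ 9.24240538e-01  3.81810482e-01 -4.28694303e-04]
 [ 3.81810578e-01 -9.24238627e-01  1.90850205e-03]
 [ 3.32470253e-04 -1.92759498e-03 -9.99998087e-01]] 0.08692704515944893
```

View pics/top0.png

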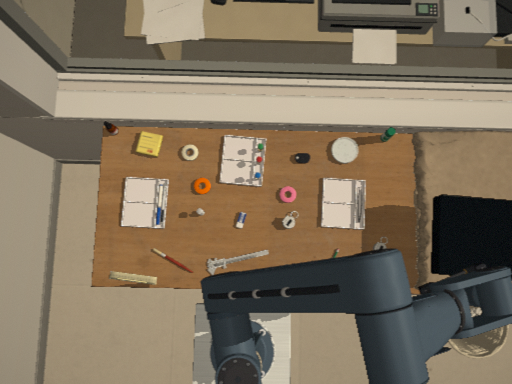

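View pics/side0.png

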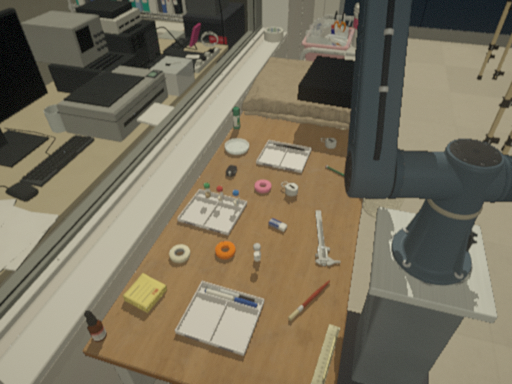

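The top view shows the desk_tray at (145,203), vial_tray at (243,161) and instrument_tray at (344,204). The loose things are the eraser (241,220), cream tape (190,152), loupe (302,158) and vial (200,212). The memo block is at (149,144) and the dish at (344,151). The tally_counter could be (290,221) or (380,243). Next I'll measure distances to the base and check an enlarged crop.

```bash
python3 - <<'E'
from h import *
s=load('top0');w=world(s)
for n,u,v in [('eraser',241,220),('tape',190,152),('loupe',302,158),('tallyA',290,222),('tallyB',380,243),('vial',200,212),('desk',145,203),('inst',344,204),('vtray',243,161),('memo',149,144),('dish',344,151),('tbl',260,240),('?',336,252)]:
    p=w[v,u];print(n,p.round(3),np.hypot(*p[:2]).round(3))
im=s['im'][120:290,90:420,::-1]
c=cv2.resize(im,(792,408),interpolation=cv2.INTER_CUBIC);cv2.imwrite('pics/c1.png',c)
E
```

```text
eraser [0.431 0.013 0.01 ] 0.432
tape [ 0.667  0.2   -0.007] 0.696
loupe [ 0.651 -0.192  0.013] 0.679
tallyA [ 0.427 -0.152  0.027] 0.454
tallyB [ 0.364 -0.456  0.021] 0.584
vial [0.451 0.148 0.054] 0.475
desk [0.482 0.343 0.007] 0.592
inst [ 0.496 -0.34  -0.001] 0.601
vtray [0.637 0.012 0.004] 0.637
memo [0.685 0.338 0.021] 0.764
dish [ 0.678 -0.336  0.019] 0.757
tbl [ 0.365 -0.053  0.001] 0.369
? [ 0.331 -0.311  0.003] 0.455
```

View pics/c1.png

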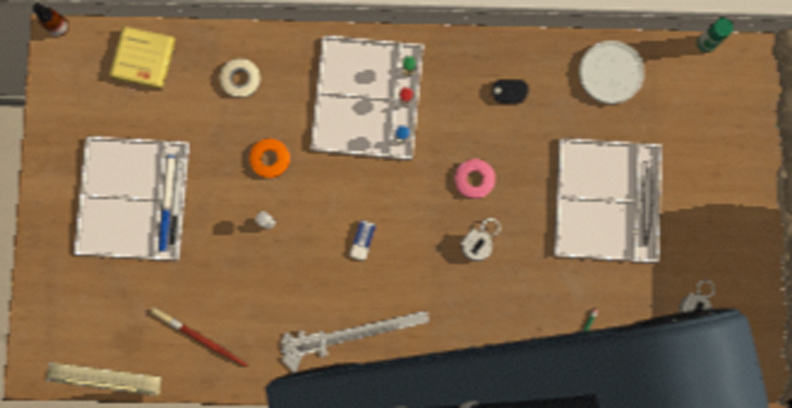

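A at (290,221) is a round chrome body with a ring, 0.454 m from the base. B at (380,243) is about 0.58 m away, so A is the one nearest the base. The arm hid part of the bench, so I'll check again once it has moved. Orange (202,186) and pink (288,194) rings are look-alikes and stay put.

Call:
arm_command:
  rows:
    - {"rz": 0.131, "dz": -0.025, "claw": 1}
    - {"rz": 0.131, "dz": -0.03, "claw": 1}
    - {"rz": 0.131, "dz": -0.025, "claw": 1}
    - {"dx": 0.012, "dy": -0.042, "claw": 1}
    - {"dx": 0.012, "dy": -0.042, "claw": 1}
    - {"dx": 0.012, "dy": -0.042, "claw": 1}
    - {"dx": 0.012, "dy": -0.042, "claw": 1}
    - {"dx": 0.012, "dy": -0.042, "claw": 1}
    - {"dx": 0.012, "dy": -0.042, "claw": 1}
    - {"dx": 0.012, "dy": -0.042, "claw": 1}
    - {"dx": 0.012, "dy": -0.042, "claw": 1}
    - {"dx": 0.012, "dy": -0.042, "claw": 1}
    - {"dx": 0.012, "dy": -0.042, "claw": 1}
    - {"dx": 0.012, "dy": -0.042, "claw": 1}
    - {"dx": 0.012, "dy": -0.042, "claw": 1}
    - {"dx": 0.012, "dy": -0.042, "claw": 1}
    - {"dx": 0.012, "dy": -0.042, "claw": 1}
    - {"claw": 1}
    - {"claw": 1}

```text
validation failed for argument at $.ro...
```

```bash
python3 - <<'E'
from h import *
snap('wrist','w1'); snap('top','top1')
c=load('w1');print(-c['R'].T@c['t'],c['R'].round(2).tolist())
a=cv2.imread('pics/w1.png');b=cv2.imread('pics/top1.png')
cv2.imwrite('pics/v1.png',np.hstack([cv2.resize(a,(400,300)),cv2.resize(b[120:300,90:420],(400,300))]))
E
```

```text
[ 0.30277946 -0.5499422   0.38438169] [[0.38, -0.92, -0.0], [-0.89, -0.37, 0.26], [-0.24, -0.1, -0.97]]
```

View pics/v1.png

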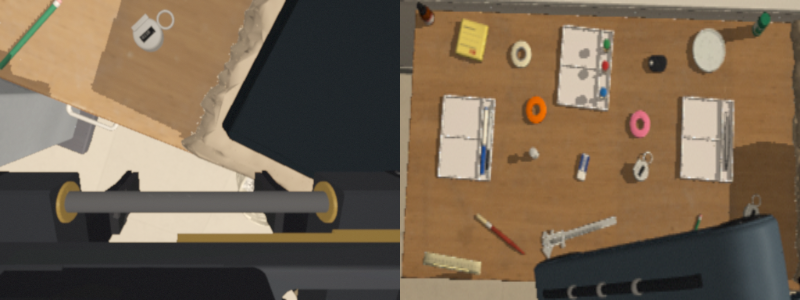

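The call was refused and the arm didn't move. The wrist picture shows tally B near the start pose. I'll retry with a shorter list and every field filled in.

Call:
arm_command:
  rows:
    - {"dx": 0.0, "dy": 0.0, "dz": -0.025, "rx": 0.0, "ry": 0.0, "rz": 0.131, "claw": 1.0}
    - {"dx": 0.0, "dy": 0.0, "dz": -0.03, "rx": 0.0, "ry": 0.0, "rz": 0.131, "claw": 1.0}
    - {"dx": 0.0, "dy": 0.0, "dz": -0.025, "rx": 0.0, "ry": 0.0, "rz": 0.131, "claw": 1.0}

```text
clock: 0.5
position: [0.2387, -0.5776, 0.3035]
orientation: [[1.0, -0.007, -0.0], [-0.007, -1.0, 0.0], [-0.0, -0.0, -1.0]]
force: [1.0, 0.4, 0.3]
width: 0.0872
finger_force: 0.0
```

Call:
arm_command:
  rows:
    - {"dx": 0.012, "dy": -0.042, "dz": 0, "rx": 0, "ry": 0, "rz": 0, "claw": 1}
    - {"dx": 0.012, "dy": -0.042, "dz": 0, "rx": 0, "ry": 0, "rz": 0, "claw": 1}
    - {"dx": 0.012, "dy": -0.042, "dz": 0, "rx": 0, "ry": 0, "rz": 0, "claw": 1}
    - {"dx": 0.012, "dy": -0.042, "dz": 0, "rx": 0, "ry": 0, "rz": 0, "claw": 1}
    - {"dx": 0.012, "dy": -0.042, "dz": 0, "rx": 0, "ry": 0, "rz": 0, "claw": 1}
    - {"dx": 0.012, "dy": -0.042, "dz": 0, "rx": 0, "ry": 0, "rz": 0, "claw": 1}
    - {"dx": 0.012, "dy": -0.042, "dz": 0, "rx": 0, "ry": 0, "rz": 0, "claw": 1}
    - {"dx": 0.012, "dy": -0.042, "dz": 0, "rx": 0, "ry": 0, "rz": 0, "claw": 1}
    - {"dx": 0.012, "dy": -0.042, "dz": 0, "rx": 0, "ry": 0, "rz": 0, "claw": 1}
    - {"dx": 0.012, "dy": -0.042, "dz": 0, "rx": 0, "ry": 0, "rz": 0, "claw": 1}
    - {"dx": 0.012, "dy": -0.042, "dz": 0, "rx": 0, "ry": 0, "rz": 0, "claw": 1}
    - {"dx": 0.012, "dy": -0.042, "dz": 0, "rx": 0, "ry": 0, "rz": 0, "claw": 1}
    - {"dx": 0.012, "dy": -0.042, "dz": 0, "rx": 0, "ry": 0, "rz": 0, "claw": 1}
    - {"dx": 0.012, "dy": -0.042, "dz": 0, "rx": 0, "ry": 0, "rz": 0, "claw": 1}
    - {"dx": 0, "dy": 0, "dz": 0, "rx": 0, "ry": 0, "rz": 0, "claw": 1}

```text
clock: 2.0
position: [0.4076, 0.0147, 0.3026]
orientation: [[1.0, 0.007, 0.0], [0.007, -1.0, 0.002], [0.0, -0.002, -1.0]]
force: [-0.1, 0.7, 0.2]
width: 0.0872
finger_force: 0.0
```

```bash
python3 - <<'E'
from h import *
snap('wrist','w2'); snap('top','top2')
a=cv2.imread('pics/w2.png');b=cv2.imread('pics/top2.png')
cv2.imwrite('pics/v2.png',np.hstack([cv2.resize(a,(400,300)),cv2.resize(b[120:300,90:420],(400,300))]))
E
```

```text
(no output)
```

View pics/v2.png

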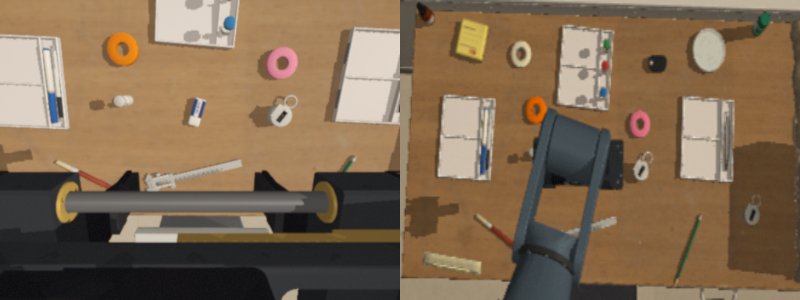

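The wrist view shows the eraser at (197,112), vial at (122,100) and tally A at (281,115) in the half-size picture. With the arm out of the way the bench holds only two counters, A and B. A is nearest the base, so it is the one meant. Now I'll measure everything.

```bash
cat >> h.py <<'E'
def comps(s,zmin=0.005,zmax=0.09,box=(0.3,0.9,-0.55,0.5),amin=30):
    w=world(s);m=(s['d']>0)&(w[...,2]>zmin)&(w[...,2]<zmax)&(w[...,0]>box[0])&(w[...,0]<box[1])&(w[...,1]>box[2])&(w[...,1]<box[3])
    n,l,st,ce=cv2.connectedComponentsWithStats(m.astype(np.uint8))
    for i in range(1,n):
        if st[i,4]<amin: continue
        p=w[l==i];z=np.percentile(p[:,2],95)
        (cx,cy),(a,b),th=cv2.minAreaRect((p[:,:2]*1000).astype(np.float32))
        if a<b: a,b,th=b,a,th+90
        print('px',ce[i].round(0),'xy',round(cx),round(cy),'LxW',round(a),round(b),'long-axis deg',round((th+90)%180-90,1),'z95',round(z*1000),'n',st[i,4])
E
python3 - <<'E'
from h import *
print('wrist');comps(load('w2'),box=(0.38,0.75,-0.4,0.45))
print('top');comps(load('top0'))
s=load('w2');w=world(s);m=(abs(w[...,2])<.02)&(w[...,0]>.38);print('table z',np.median(w[m][:,2]))
s=load('top0')
# white trays: colour
im=s['im'].astype(int);w=world(s)
m=((im.min(2)>150)&(im.max(2)-im.min(2)<40)).astype(np.uint8);m[:125]=0;m[285:]=0
m=cv2.morphologyEx(m,cv2.MORPH_CLOSE,np.ones((5,5),np.uint8))
n,l,st,ce=cv2.connectedComponentsWithStats(m)
K,R,t=s['K'],s['R'],s['t']
for i in range(1,n):
    if st[i,4]<800 or not 100<ce[i][0]<410: continue
    v,u=np.where(l==i)
    # intersect rays with z=0.012 plane
    d=np.stack([u,v,np.ones_like(u)],-1)@np.linalg.inv(K).T@R; o=-R.T@t
    p=o+d*((0.012-o[2])/d[:,2])[:,None]
    print('tray',ce[i],cv2.minAreaRect((p[:,:2]*1000).astype(np.float32)))
E
```

```text
wrist
px [266.  37.] xy 592 18 LxW 147 77 long-axis deg 87.2 z95 57 n 1120
px [467. 102.] xy 499 -326 LxW 169 132 long-axis deg -2.3 z95 14 n 1525
px [157.  63.] xy 546 152 LxW 56 55 long-axis deg 46.3 z95 14 n 1114
px [ 62. 106.] xy 484 340 LxW 169 137 long-axis deg -2.2 z95 16 n 3040
px [360.  81.] xy 524 -142 LxW 56 55 long-axis deg -78.4 z95 14 n 1085
px [157. 129.] xy 454 152 LxW 19 19 long-axis deg -1.1 z95 54 n 277
px [359. 146.] xy 438 -151 LxW 66 42 long-axis deg -23.1 z95 28 n 808
px [252. 143.] xy 431 15 LxW 55 23 long-axis deg -16.1 z95 14 n 522
top
px [255. 104.] xy 809 -25 LxW 1050 182 long-axis deg -90.0 z95 85 n 14498
px [149. 143.] xy 691 338 LxW 82 81 long-axis deg 78.0 z95 24 n 494
px [246. 154.] xy 642 11 LxW 174 152 long-axis deg -2.9 z95 57 n 367
px [345. 150.] xy 684 -339 LxW 98 91 long-axis deg -36.3 z95 21 n 569
px [190. 152.] xy 663 197 LxW 56 55 long-axis deg 52.3 z95 17 n 175
px [303. 157.] xy 655 -196 LxW 56 39 long-axis deg -72.4 z95 19 n 134
px [242. 160.] xy 639 12 LxW 56 14 long-axis deg 87.4 z95 17 n 30
px [257. 174.] xy 598 -35 LxW 63 38 long-axis d
[... 779 characters left out ...]
 [380. 245.] xy 361 -463 LxW 58 35 long-axis deg -32.6 z95 31 n 94
px [160. 253.] xy 313 281 LxW 56 12 long-axis deg 58.4 z95 15 n 43
px [262. 253.] xy 322 -58 LxW 46 15 long-axis deg -76.2 z95 14 n 43
px [248. 256.] xy 308 -14 LxW 45 22 long-axis deg -73.5 z95 13 n 41
table z 0.0010470395031273384
tray [239.83699871 160.19340233] ((639.85791015625, 13.76336669921875), (145.44039916992188, 166.9506072998047), 85.87129211425781)
tray [143.42932489 201.27795359] ((484.9098815917969, 343.6571350097656), (147.36448669433594, 166.84457397460938), 87.81222534179688)
tray [339.91470054 202.88989716] ((498.29638671875, -335.3104553222656), (145.19451904296875, 167.36000061035156), 87.78819274902344)
```

Call:
arm_command:
  rows:
    - {"dx": 0.012, "dy": 0, "dz": 0.04, "rx": 0, "ry": 0, "rz": 0.144, "claw": 1}
    - {"dx": 0.012, "dy": 0, "dz": 0.04, "rx": 0, "ry": 0, "rz": 0.144, "claw": 1}
    - {"dx": 0, "dy": 0, "dz": 0.045, "rx": 0, "ry": 0, "rz": 0, "claw": 1}
    - {"dx": 0, "dy": 0, "dz": 0.045, "rx": 0, "ry": 0, "rz": 0, "claw": 1}
    - {"dx": 0, "dy": 0, "dz": 0.045, "rx": 0, "ry": 0, "rz": 0, "claw": 1}
    - {"dx": 0, "dy": 0, "dz": 0.035, "rx": 0, "ry": 0, "rz": 0, "claw": 1}
    - {"dx": 0, "dy": 0, "dz": 0, "rx": 0, "ry": 0, "rz": 0, "claw": 1}
    - {"dx": 0, "dy": 0, "dz": 0, "rx": 0, "ry": 0, "rz": 0, "claw": 1}

```text
clock: 2.9
position: [0.4311, 0.0071, 0.0525]
orientation: [[0.958, -0.287, -0.002], [-0.287, -0.958, 0.0], [-0.002, 0.0, -1.0]]
force: [1.1, 0.2, -0.6]
width: 0.0872
finger_force: 0.0
```

```bash
cat >> h.py <<'E'
def delta(x,y,z,yawdeg):
    """tool-frame shift (in the present axes) and rz to bring TCP to x,y,z (m) with tool x at yawdeg (mod 180)"""
    s=robot.get_state();R=np.array(s['orientation']);p=np.array(s['position'])
    d=R.T@(np.array([x,y,z])-p);yaw=np.degrees(np.arctan2(R[1,0],R[0,0]))
    r=(yaw-yawdeg+90)%180-90
    print('t',round(s['clock'],2),'pos',p.round(4),'yaw',yaw.round(1),'q6',round(s['q'][5],2),'shift',d.round(4),'rz',np.radians(r).round(3),'w',round(s['width'],4))
E
python3 -c "
from h import *
delta(.431,.015,.004,-16.3)"
```

```text
t 2.9 pos [0.4311 0.0071 0.0525] yaw -16.7 q6 1.62 shift [-0.0023 -0.0075  0.0485] rz -0.007 w 0.0872
```

Call:
arm_command:
  rows:
    - {"dx": -0.002, "dy": -0.0075, "dz": 0.015, "rx": 0, "ry": 0, "rz": 0, "claw": 1}
    - {"dx": 0, "dy": 0, "dz": 0.02, "rx": 0, "ry": 0, "rz": 0, "claw": 1}
    - {"dx": 0, "dy": 0, "dz": 0.0135, "rx": 0, "ry": 0, "rz": 0, "claw": 1}
    - {"dx": 0, "dy": 0, "dz": 0, "rx": 0, "ry": 0, "rz": 0, "claw": 1}
    - {"dx": 0, "dy": 0, "dz": 0, "rx": 0, "ry": 0, "rz": 0, "claw": -1}
    - {"dx": 0, "dy": 0, "dz": 0, "rx": 0, "ry": 0, "rz": 0, "claw": -1}
    - {"dx": 0, "dy": 0, "dz": 0, "rx": 0, "ry": 0, "rz": 0, "claw": -1}
    - {"dx": 0, "dy": 0, "dz": 0, "rx": 0, "ry": 0, "rz": 0, "claw": -1}
    - {"dx": 0, "dy": 0, "dz": 0, "rx": 0, "ry": 0, "rz": 0, "claw": -1}
    - {"dx": 0, "dy": 0, "dz": 0, "rx": 0, "ry": 0, "rz": 0, "claw": -1}
    - {"dx": 0, "dy": 0, "dz": -0.03, "rx": 0, "ry": 0, "rz": 0, "claw": -1}
    - {"dx": 0, "dy": 0, "dz": -0.05, "rx": 0, "ry": 0, "rz": 0, "claw": -1}
    - {"dx": 0, "dy": 0, "dz": -0.04, "rx": 0, "ry": 0, "rz": 0, "claw": -1}

```text
clock: 4.2
position: [0.431, 0.0163, 0.1253]
orientation: [[0.958, -0.285, -0.001], [-0.285, -0.958, 0.0], [-0.001, 0.0, -1.0]]
force: [0.9, 0.2, 0.0]
width: 0.0228
finger_force: 0.0
```

```bash
python3 -c "
from h import *
delta(.444,.358,.12,-2.2)"
```

```text
t 4.2 pos [0.431  0.0163 0.1253] yaw -16.6 q6 1.64 shift [-0.085  -0.3312  0.0054] rz -0.251 w 0.0228
```

Call:
arm_command:
  rows:
    - {"dx": 0, "dy": 0, "dz": 0, "rx": 0, "ry": 0, "rz": -0.125, "claw": -1}
    - {"dx": 0, "dy": 0, "dz": 0, "rx": 0, "ry": 0, "rz": -0.126, "claw": -1}
    - {"dx": 0, "dy": -0.038, "dz": 0, "rx": 0, "ry": 0, "rz": 0, "claw": -1}
    - {"dx": 0, "dy": -0.038, "dz": 0, "rx": 0, "ry": 0, "rz": 0, "claw": -1}
    - {"dx": 0, "dy": -0.038, "dz": 0, "rx": 0, "ry": 0, "rz": 0, "claw": -1}
    - {"dx": 0, "dy": -0.038, "dz": 0, "rx": 0, "ry": 0, "rz": 0, "claw": -1}
    - {"dx": 0, "dy": -0.038, "dz": 0, "rx": 0, "ry": 0, "rz": 0, "claw": -1}
    - {"dx": 0, "dy": -0.038, "dz": 0, "rx": 0, "ry": 0, "rz": 0, "claw": -1}
    - {"dx": 0, "dy": -0.038, "dz": 0, "rx": 0, "ry": 0, "rz": 0, "claw": -1}
    - {"dx": 0, "dy": -0.038, "dz": 0, "rx": 0, "ry": 0, "rz": 0, "claw": -1}
    - {"dx": 0, "dy": -0.038, "dz": 0, "rx": 0, "ry": 0, "rz": 0, "claw": -1}
    - {"dx": 0, "dy": 0, "dz": 0.03, "rx": 0, "ry": 0, "rz": 0, "claw": -1}
    - {"dx": 0, "dy": 0, "dz": 0.04, "rx": 0, "ry": 0, "rz": 0, "claw": -1}
    - {"dx": 0, "dy": 0, "dz": 0.025, "rx": 0, "ry": 0, "rz": 0, "claw": -1}
    - {"dx": 0, "dy": 0, "dz": 0, "rx": 0, "ry": 0, "rz": 0, "claw": -1}

```text
clock: 5.7
position: [0.4413, 0.3565, 0.0255]
orientation: [[0.999, -0.038, -0.008], [-0.038, -0.999, -0.004], [-0.008, 0.004, -1.0]]
force: [-1.0, -0.9, -1.4]
width: 0.0003
finger_force: 0.0
```

```bash
python3 -c "
from h import *
delta(.444,.358,.008,-2.2); snap('wrist','w3')"
```

```text
t 5.7 pos [0.4413 0.3565 0.0255] yaw -2.2 q6 2.09 shift [ 0.0027 -0.0017  0.0174] rz 0.001 w 0.0003
```

View pics/w3.png

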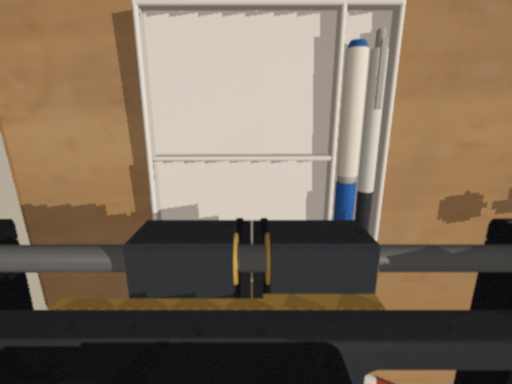

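The wrist view shows the tray compartments but no eraser: the gripper is shut and empty. The fingers are slow (about 0.1 m/s), so I lifted before they had closed. I'll check where the eraser is.

```bash
python3 -c "
from h import *
snap('top','top3'); comps(load('top3'),box=(.38,.6,-.2,.2))
delta(.431,.015,.1,-16.3)"
```

```text
px [249. 180.] xy 577 15 LxW 148 48 long-axis deg 87.6 z95 56 n 151
px [202. 185.] xy 547 150 LxW 55 54 long-axis deg -21.4 z95 17 n 173
px [288. 194.] xy 525 -145 LxW 55 55 long-axis deg 42.0 z95 17 n 176
px [200. 211.] xy 457 151 LxW 26 20 long-axis deg 21.9 z95 56 n 44
px [290. 221.] xy 437 -161 LxW 77 45 long-axis deg -53.7 z95 29 n 165
px [241. 220.] xy 430 12 LxW 58 28 long-axis deg -20.4 z95 18 n 110
t 5.8 pos [0.4442 0.3578 0.0288] yaw -2.2 q6 2.09 shift [-2.000e-04  3.431e-01 -7.100e-02] rz 0.246 w 0.0006
```

Call:
arm_command:
  rows:
    - {"dx": 0, "dy": 0, "dz": -0.05, "rx": 0, "ry": 0, "rz": 0, "claw": 0.1}
    - {"dx": 0, "dy": 0.038, "dz": -0.04, "rx": 0, "ry": 0, "rz": 0, "claw": 0.1}
    - {"dx": 0, "dy": 0.038, "dz": 0, "rx": 0, "ry": 0, "rz": 0, "claw": 0.1}
    - {"dx": 0, "dy": 0.038, "dz": 0, "rx": 0, "ry": 0, "rz": 0, "claw": 0.1}
    - {"dx": 0, "dy": 0.038, "dz": 0, "rx": 0, "ry": 0, "rz": 0, "claw": 0.1}
    - {"dx": 0, "dy": 0.038, "dz": 0, "rx": 0, "ry": 0, "rz": 0, "claw": 0.1}
    - {"dx": 0, "dy": 0.038, "dz": 0, "rx": 0, "ry": 0, "rz": 0, "claw": 0.1}
    - {"dx": 0, "dy": 0.038, "dz": 0, "rx": 0, "ry": 0, "rz": 0, "claw": 0.1}
    - {"dx": 0, "dy": 0.038, "dz": 0, "rx": 0, "ry": 0, "rz": 0, "claw": 0.1}
    - {"dx": 0, "dy": 0.039, "dz": 0, "rx": 0, "ry": 0, "rz": 0.123, "claw": 0.1}
    - {"dx": 0, "dy": 0, "dz": 0.03, "rx": 0, "ry": 0, "rz": 0.123, "claw": 0.1}
    - {"dx": 0, "dy": 0, "dz": 0.04, "rx": 0, "ry": 0, "rz": 0, "claw": 0.1}
    - {"dx": 0, "dy": 0, "dz": 0, "rx": 0, "ry": 0, "rz": 0, "claw": 0.1}
    - {"dx": 0, "dy": 0, "dz": 0, "rx": 0, "ry": 0, "rz": 0, "claw": 0.1}

```text
clock: 7.2
position: [0.4319, 0.0187, 0.0462]
orientation: [[0.96, -0.28, 0.0], [-0.28, -0.96, -0.0], [0.0, -0.0, -1.0]]
force: [0.0, -0.2, 0.5]
width: 0.048
finger_force: 0.0
```

```bash
python3 -c "
from h import *
delta(.431,.015,.004,-16.3)"
```

```text
t 7.2 pos [0.4319 0.0187 0.0462] yaw -16.3 q6 1.64 shift [0.0002 0.0038 0.0422] rz 0.0 w 0.048
```

Call:
arm_command:
  rows:
    - {"dx": 0, "dy": 0.004, "dz": 0.012, "rx": 0, "ry": 0, "rz": 0, "claw": 0.1}
    - {"dx": 0, "dy": 0, "dz": 0.02, "rx": 0, "ry": 0, "rz": 0, "claw": 0.1}
    - {"dx": 0, "dy": 0, "dz": 0.01, "rx": 0, "ry": 0, "rz": 0, "claw": 0.1}
    - {"dx": 0, "dy": 0, "dz": 0, "rx": 0, "ry": 0, "rz": 0, "claw": -1}
    - {"dx": 0, "dy": 0, "dz": 0, "rx": 0, "ry": 0, "rz": 0, "claw": -1}
    - {"dx": 0, "dy": 0, "dz": 0, "rx": 0, "ry": 0, "rz": 0, "claw": -1}
    - {"dx": 0, "dy": 0, "dz": 0, "rx": 0, "ry": 0, "rz": 0, "claw": -1}
    - {"dx": 0, "dy": 0, "dz": 0, "rx": 0, "ry": 0, "rz": 0, "claw": -1}
    - {"dx": 0, "dy": 0, "dz": 0, "rx": 0, "ry": 0, "rz": 0, "claw": -1}
    - {"dx": 0, "dy": 0, "dz": 0, "rx": 0, "ry": 0, "rz": 0, "claw": -1}

```text
clock: 8.2
position: [0.4309, 0.0149, 0.004]
orientation: [[0.96, -0.28, 0.001], [-0.28, -0.96, -0.0], [0.001, -0.0, -1.0]]
force: [0.2, 0.8, 7.0]
width: 0.0213
finger_force: 30.0
```

Call:
arm_command:
  rows:
    - {"dx": 0, "dy": 0, "dz": -0.04, "rx": 0, "ry": 0, "rz": 0, "claw": -1}
    - {"dx": 0, "dy": 0, "dz": -0.05, "rx": 0, "ry": 0, "rz": -0.123, "claw": -1}
    - {"dx": 0, "dy": 0, "dz": 0, "rx": 0, "ry": 0, "rz": -0.123, "claw": -1}
    - {"dx": 0, "dy": -0.038, "dz": 0, "rx": 0, "ry": 0, "rz": 0, "claw": -1}
    - {"dx": 0, "dy": -0.038, "dz": 0, "rx": 0, "ry": 0, "rz": 0, "claw": -1}
    - {"dx": 0, "dy": -0.038, "dz": 0, "rx": 0, "ry": 0, "rz": 0, "claw": -1}
    - {"dx": 0, "dy": -0.038, "dz": 0, "rx": 0, "ry": 0, "rz": 0, "claw": -1}
    - {"dx": 0, "dy": -0.038, "dz": 0, "rx": 0, "ry": 0, "rz": 0, "claw": -1}
    - {"dx": 0, "dy": -0.038, "dz": 0, "rx": 0, "ry": 0, "rz": 0, "claw": -1}
    - {"dx": 0, "dy": -0.038, "dz": 0, "rx": 0, "ry": 0, "rz": 0, "claw": -1}
    - {"dx": 0, "dy": -0.038, "dz": 0, "rx": 0, "ry": 0, "rz": 0, "claw": -1}
    - {"dx": 0, "dy": -0.038, "dz": 0, "rx": 0, "ry": 0, "rz": 0, "claw": -1}
    - {"dx": 0, "dy": 0, "dz": 0, "rx": 0, "ry": 0, "rz": 0, "claw": -1}
    - {"dx": 0, "dy": 0, "dz": 0.03, "rx": 0, "ry": 0, "rz": 0, "claw": -1}
    - {"dx": 0, "dy": 0, "dz": 0.03, "rx": 0, "ry": 0, "rz": 0, "claw": -1}
    - {"dx": 0, "dy": 0, "dz": 0, "rx": 0, "ry": 0, "rz": 0, "claw": -1}
    - {"dx": 0, "dy": 0, "dz": 0, "rx": 0, "ry": 0, "rz": 0, "claw": -1}

```text
clock: 9.9
position: [0.443, 0.3557, 0.0331]
orientation: [[0.999, -0.039, -0.002], [-0.039, -0.999, -0.001], [-0.002, 0.001, -1.0]]
force: [1.0, 0.3, 0.3]
width: 0.0213
finger_force: 30.0
```

Call:
arm_command:
  rows:
    - {"dx": 0, "dy": 0, "dz": 0.014, "rx": 0, "ry": 0, "rz": 0, "claw": -1}
    - {"dx": 0, "dy": 0, "dz": 0.011, "rx": 0, "ry": 0, "rz": 0, "claw": -1}
    - {"dx": 0, "dy": 0, "dz": 0, "rx": 0, "ry": 0, "rz": 0, "claw": -1}
    - {"dx": 0, "dy": 0, "dz": 0, "rx": 0, "ry": 0, "rz": 0, "claw": 0.15}
    - {"dx": 0, "dy": 0, "dz": 0, "rx": 0, "ry": 0, "rz": 0, "claw": 0.15}
    - {"dx": 0, "dy": 0, "dz": 0, "rx": 0, "ry": 0, "rz": 0, "claw": 0.15}
    - {"dx": 0, "dy": 0, "dz": 0, "rx": 0, "ry": 0, "rz": 0, "claw": 0.15}
    - {"dx": 0, "dy": 0, "dz": -0.04, "rx": 0, "ry": 0, "rz": 0, "claw": 0.15}
    - {"dx": 0, "dy": 0, "dz": -0.05, "rx": 0, "ry": 0, "rz": 0, "claw": 0.15}
    - {"dx": 0.003, "dy": 0.034, "dz": -0.03, "rx": 0, "ry": 0, "rz": 0, "claw": 0.15}
    - {"dx": 0.003, "dy": 0.034, "dz": 0, "rx": 0, "ry": 0, "rz": 0, "claw": 0.15}
    - {"dx": 0.003, "dy": 0.034, "dz": 0, "rx": 0, "ry": 0, "rz": 0, "claw": 0.15}
    - {"dx": 0.003, "dy": 0.034, "dz": 0, "rx": 0, "ry": 0, "rz": 0, "claw": 0.15}
    - {"dx": 0.003, "dy": 0.034, "dz": 0, "rx": 0, "ry": 0, "rz": 0, "claw": 0.15}
    - {"dx": 0.003, "dy": 0.034, "dz": 0, "rx": 0, "ry": 0, "rz": 0, "claw": 0.15}
    - {"dx": 0, "dy": 0, "dz": 0.03, "rx": 0, "ry": 0, "rz": 0, "claw": 0.15}
    - {"dx": 0, "dy": 0, "dz": 0, "rx": 0, "ry": 0, "rz": 0, "claw": 0.15}
    - {"dx": 0, "dy": 0, "dz": 0, "rx": 0, "ry": 0, "rz": 0, "claw": 0.15}

```text
clock: 11.7
position: [0.4532, 0.1522, 0.0983]
orientation: [[0.999, -0.038, -0.002], [-0.038, -0.999, -0.0], [-0.002, 0.0, -1.0]]
force: [-0.2, 0.6, 0.6]
width: 0.05
finger_force: 0.0
```

```bash
python3 -c "
from h import *
delta(.454,.152,.016,-2.2); snap('wrist','w4'); comps(load('w4'),box=(.4,.53,.1,.45),amin=60)"
```

```text
t 11.7 pos [0.4532 0.1522 0.0983] yaw -2.2 q6 1.7 shift [0.0009 0.0001 0.0823] rz 0.0 w 0.05
px [248. 110.] xy 524 153 LxW 45 11 long-axis deg 89.9 z95 14 n 578
px [ 87. 164.] xy 483 322 LxW 99 97 long-axis deg 88.1 z95 16 n 4818
px [ 25. 210.] xy 444 356 LxW 55 24 long-axis deg -2.4 z95 16 n 1825
px [251. 202.] xy 455 153 LxW 20 19 long-axis deg -61.9 z95 54 n 757
```

View pics/w4.png

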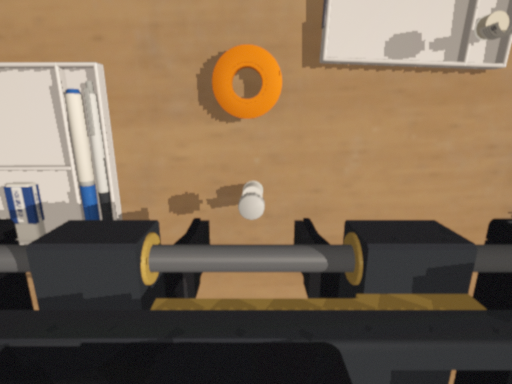

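The picture shows the eraser flat in the near compartment at (25,205) and the vial at (251,202), centred between the fingers. The orange look-alike is at (247,82), clear of the fingers.

Call:
arm_command:
  rows:
    - {"dx": 0.001, "dy": 0, "dz": 0.03, "rx": 0, "ry": 0, "rz": 0, "claw": 0.15}
    - {"dx": 0, "dy": 0, "dz": 0.03, "rx": 0, "ry": 0, "rz": 0, "claw": 0.15}
    - {"dx": 0, "dy": 0, "dz": 0.022, "rx": 0, "ry": 0, "rz": 0, "claw": 0.15}
    - {"dx": 0, "dy": 0, "dz": 0, "rx": 0, "ry": 0, "rz": 0, "claw": -1}
    - {"dx": 0, "dy": 0, "dz": 0, "rx": 0, "ry": 0, "rz": 0, "claw": -1}
    - {"dx": 0, "dy": 0, "dz": 0, "rx": 0, "ry": 0, "rz": 0, "claw": -1}
    - {"dx": 0, "dy": 0, "dz": 0, "rx": 0, "ry": 0, "rz": 0, "claw": -1}
    - {"dx": 0, "dy": 0, "dz": 0, "rx": 0, "ry": 0, "rz": 0, "claw": -1}
    - {"dx": 0, "dy": 0, "dz": 0, "rx": 0, "ry": 0, "rz": 0, "claw": -1}
    - {"dx": 0, "dy": 0, "dz": 0, "rx": 0, "ry": 0, "rz": 0, "claw": -1}
    - {"dx": 0, "dy": 0, "dz": -0.04, "rx": 0, "ry": 0, "rz": 0, "claw": -1}
    - {"dx": 0, "dy": 0, "dz": -0.04, "rx": 0, "ry": 0, "rz": 0, "claw": -1}

```text
clock: 12.95
position: [0.4535, 0.1519, 0.0961]
orientation: [[0.999, -0.039, -0.004], [-0.039, -0.999, -0.0], [-0.004, 0.001, -1.0]]
force: [-0.4, 0.3, 0.2]
width: 0.0188
finger_force: 29.9
```

```bash
python3 -c "
from h import *
delta(.6,.03,.02,-2.2)"
```

```text
t 12.95 pos [0.4535 0.1519 0.0961] yaw -2.2 q6 1.7 shift [0.1514 0.1161 0.0755] rz -0.0 w 0.0188
```

Call:
arm_command:
  rows:
    - {"dx": 0.03, "dy": 0.023, "dz": 0, "rx": 0, "ry": 0, "rz": 0, "claw": -1}
    - {"dx": 0.03, "dy": 0.023, "dz": 0, "rx": 0, "ry": 0, "rz": 0, "claw": -1}
    - {"dx": 0.03, "dy": 0.023, "dz": 0, "rx": 0, "ry": 0, "rz": 0, "claw": -1}
    - {"dx": 0.03, "dy": 0.023, "dz": 0, "rx": 0, "ry": 0, "rz": 0, "claw": -1}
    - {"dx": 0.031, "dy": 0.024, "dz": 0, "rx": 0, "ry": 0, "rz": 0, "claw": -1}
    - {"dx": 0, "dy": 0, "dz": 0, "rx": 0, "ry": 0, "rz": 0, "claw": -1}
    - {"dx": 0, "dy": 0, "dz": 0.03, "rx": 0, "ry": 0, "rz": 0, "claw": -1}
    - {"dx": 0, "dy": 0, "dz": 0.03, "rx": 0, "ry": 0, "rz": 0, "claw": -1}
    - {"dx": 0, "dy": 0, "dz": 0, "rx": 0, "ry": 0, "rz": 0, "claw": -1}
    - {"dx": 0, "dy": 0, "dz": 0, "rx": 0, "ry": 0, "rz": 0, "claw": -1}

```text
clock: 13.95
position: [0.6002, 0.0308, 0.0362]
orientation: [[0.999, -0.038, -0.002], [-0.038, -0.999, 0.0], [-0.002, -0.0, -1.0]]
force: [0.6, -0.3, -0.1]
width: 0.0189
finger_force: 29.9
```

```bash
python3 -c "
from h import *
delta(.6,.03,.02,-2.2);snap('wrist','w5')"
```

```text
t 13.95 pos [0.6002 0.0308 0.0362] yaw -2.2 q6 1.47 shift [-0.0001  0.0008  0.0162] rz 0.0 w 0.0189
```

View pics/w5.png

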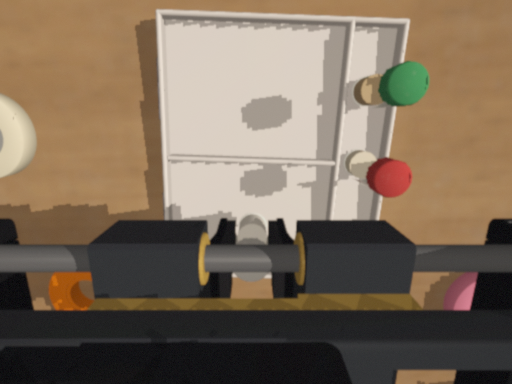

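Call:
arm_command:
  rows:
    - {"dx": 0, "dy": 0, "dz": 0.008, "rx": 0, "ry": 0, "rz": 0, "claw": -1}
    - {"dx": 0, "dy": 0, "dz": 0.008, "rx": 0, "ry": 0, "rz": 0, "claw": -1}
    - {"dx": 0, "dy": 0, "dz": 0, "rx": 0, "ry": 0, "rz": 0, "claw": -1}
    - {"dx": 0, "dy": 0, "dz": 0, "rx": 0, "ry": 0, "rz": 0, "claw": 0.1}
    - {"dx": 0, "dy": 0, "dz": 0, "rx": 0, "ry": 0, "rz": 0, "claw": 0.1}
    - {"dx": 0, "dy": 0, "dz": 0, "rx": 0, "ry": 0, "rz": 0, "claw": 0.1}
    - {"dx": 0, "dy": 0, "dz": 0, "rx": 0, "ry": 0, "rz": 0, "claw": 0.1}
    - {"dx": 0, "dy": 0, "dz": -0.03, "rx": 0, "ry": 0, "rz": 0, "claw": 0.1}
    - {"dx": 0, "dy": 0, "dz": -0.05, "rx": 0, "ry": 0, "rz": 0, "claw": 0.1}
    - {"dx": 0, "dy": 0, "dz": -0.05, "rx": 0, "ry": 0, "rz": 0, "claw": 1}
    - {"dx": 0.0115, "dy": -0.0335, "dz": 0, "rx": 0, "ry": 0, "rz": 0, "claw": 1}
    - {"dx": 0.0115, "dy": -0.0335, "dz": 0, "rx": 0, "ry": 0, "rz": 0, "claw": 1}
    - {"dx": 0.0115, "dy": -0.0335, "dz": 0, "rx": 0, "ry": 0, "rz": 0, "claw": 1}
    - {"dx": 0.0115, "dy": -0.0335, "dz": 0, "rx": 0, "ry": 0, "rz": 0, "claw": 1}
    - {"dx": 0.0115, "dy": -0.0335, "dz": 0, "rx": 0, "ry": 0, "rz": 0, "claw": 1}
    - {"dx": 0, "dy": 0, "dz": 0, "rx": 0, "ry": 0, "rz": 0, "claw": 1}
    - {"dx": 0, "dy": 0, "dz": 0, "rx": 0, "ry": 0, "rz": 0, "claw": 1}

```text
clock: 15.7
position: [0.6645, 0.1962, 0.1498]
orientation: [[0.999, -0.036, -0.001], [-0.036, -0.999, -0.001], [-0.001, 0.001, -1.0]]
force: [0.2, -0.2, 0.2]
width: 0.0863
finger_force: 0.0
```

```bash
python3 -c "
from h import *
snap('wrist','w6'); comps(load('w6'),box=(.55,.72,-.02,.4),amin=60);delta(.663,.197,.004,-2.2)"
```

```text
px [377. 184.] xy 643 60 LxW 131 94 long-axis deg 50.5 z95 13 n 1006
px [110. 166.] xy 688 342 LxW 77 75 long-axis deg 79.0 z95 20 n 5308
px [248. 183.] xy 663 200 LxW 55 55 long-axis deg -1.7 z95 14 n 1805
px [397. 232.] xy 602 38 LxW 14 4 long-axis deg -25.1 z95 19 n 77
px [276. 275.] xy 553 171 LxW 18 7 long-axis deg 87.9 z95 13 n 84
px [309. 275.] xy 553 134 LxW 19 5 long-axis deg 88.9 z95 14 n 61
t 15.75 pos [0.6643 0.1952 0.1498] yaw -2.2 q6 1.73 shift [-0.0011 -0.0018  0.1458] rz 0.001 w 0.0866
```

View pics/w6.png

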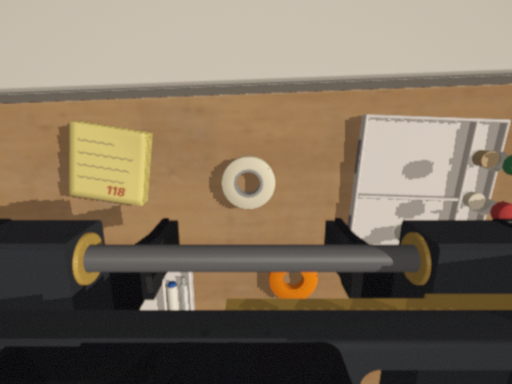

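The cream tape is at (248,183), measured at (663, 200) mm and 55 mm across. The memo block (110,165) is clear of the fingers.

Call:
arm_command:
  rows:
    - {"dx": -0.001, "dy": -0.005, "dz": 0.04, "rx": 0, "ry": 0, "rz": 0, "claw": 1}
    - {"dx": 0, "dy": 0, "dz": 0.04, "rx": 0, "ry": 0, "rz": 0, "claw": 1}
    - {"dx": 0, "dy": 0, "dz": 0.03, "rx": 0, "ry": 0, "rz": 0, "claw": 1}
    - {"dx": 0, "dy": 0, "dz": 0.02, "rx": 0, "ry": 0, "rz": 0, "claw": 1}
    - {"dx": 0, "dy": 0, "dz": 0.016, "rx": 0, "ry": 0, "rz": 0, "claw": 1}
    - {"dx": 0, "dy": 0, "dz": 0, "rx": 0, "ry": 0, "rz": 0, "claw": 1}
    - {"dx": 0, "dy": 0, "dz": 0, "rx": 0, "ry": 0, "rz": 0, "claw": -1}
    - {"dx": 0, "dy": 0, "dz": 0, "rx": 0, "ry": 0, "rz": 0, "claw": -1}
    - {"dx": 0, "dy": 0, "dz": 0, "rx": 0, "ry": 0, "rz": 0, "claw": -1}
    - {"dx": 0, "dy": 0, "dz": 0, "rx": 0, "ry": 0, "rz": 0, "claw": -1}
    - {"dx": 0, "dy": 0, "dz": 0, "rx": 0, "ry": 0, "rz": 0, "claw": -1}
    - {"dx": 0, "dy": 0, "dz": 0, "rx": 0, "ry": 0, "rz": 0, "claw": -1}
    - {"dx": 0, "dy": 0, "dz": 0, "rx": 0, "ry": 0, "rz": 0, "claw": -1}
    - {"dx": 0, "dy": 0, "dz": 0, "rx": 0, "ry": 0, "rz": 0, "claw": -1}

```text
clock: 17.15
position: [0.6645, 0.2007, 0.0049]
orientation: [[0.999, -0.038, 0.001], [-0.038, -0.999, 0.0], [0.001, -0.0, -1.0]]
force: [-0.3, -0.9, 4.4]
width: 0.0544
finger_force: 30.0
```

```bash
python3 -c "
from h import *
delta(.527,.355,.008,-2.2)"
```

```text
t 17.15 pos [0.6645 0.2007 0.0049] yaw -2.2 q6 1.74 shift [-0.1432 -0.149  -0.0031] rz 0.0 w 0.0544
```

Call:
arm_command:
  rows:
    - {"dx": 0, "dy": 0, "dz": -0.03, "rx": 0, "ry": 0, "rz": 0, "claw": -1}
    - {"dx": 0, "dy": 0, "dz": -0.05, "rx": 0, "ry": 0, "rz": 0, "claw": -1}
    - {"dx": -0.0286, "dy": -0.0298, "dz": 0, "rx": 0, "ry": 0, "rz": 0, "claw": -1}
    - {"dx": -0.0286, "dy": -0.0298, "dz": 0, "rx": 0, "ry": 0, "rz": 0, "claw": -1}
    - {"dx": -0.0286, "dy": -0.0298, "dz": 0, "rx": 0, "ry": 0, "rz": 0, "claw": -1}
    - {"dx": -0.0286, "dy": -0.0298, "dz": 0, "rx": 0, "ry": 0, "rz": 0, "claw": -1}
    - {"dx": -0.0286, "dy": -0.0298, "dz": 0, "rx": 0, "ry": 0, "rz": 0, "claw": -1}
    - {"dx": 0, "dy": 0, "dz": 0, "rx": 0, "ry": 0, "rz": 0, "claw": -1}
    - {"dx": 0, "dy": 0, "dz": 0.03, "rx": 0, "ry": 0, "rz": 0, "claw": -1}
    - {"dx": 0, "dy": 0, "dz": 0.022, "rx": 0, "ry": 0, "rz": 0, "claw": -1}
    - {"dx": 0, "dy": 0, "dz": 0, "rx": 0, "ry": 0, "rz": 0, "claw": -1}
    - {"dx": 0, "dy": 0, "dz": 0, "rx": 0, "ry": 0, "rz": 0, "claw": -1}

```text
clock: 18.35
position: [0.5272, 0.3545, 0.0319]
orientation: [[0.999, -0.039, -0.001], [-0.039, -0.999, -0.0], [-0.001, 0.0, -1.0]]
force: [0.8, 0.1, -0.4]
width: 0.0542
finger_force: 30.0
```

```bash
python3 -c "
from h import *
delta(.527,.355,.008,-2.2)"
```

```text
t 18.35 pos [0.5272 0.3545 0.0319] yaw -2.2 q6 2.03 shift [-0.0002 -0.0005  0.0239] rz -0.0 w 0.0542
```

Call:
arm_command:
  rows:
    - {"dx": 0, "dy": 0, "dz": 0.014, "rx": 0, "ry": 0, "rz": 0, "claw": -1}
    - {"dx": 0, "dy": 0, "dz": 0.01, "rx": 0, "ry": 0, "rz": 0, "claw": -1}
    - {"dx": 0, "dy": 0, "dz": 0, "rx": 0, "ry": 0, "rz": 0, "claw": -1}
    - {"dx": 0, "dy": 0, "dz": 0, "rx": 0, "ry": 0, "rz": 0, "claw": 0.6}
    - {"dx": 0, "dy": 0, "dz": 0, "rx": 0, "ry": 0, "rz": 0, "claw": 0.6}
    - {"dx": 0, "dy": 0, "dz": 0, "rx": 0, "ry": 0, "rz": 0, "claw": 0.6}
    - {"dx": 0, "dy": 0, "dz": -0.05, "rx": 0, "ry": 0, "rz": 0, "claw": 0.6}
    - {"dx": 0, "dy": 0, "dz": -0.05, "rx": 0, "ry": 0, "rz": 0, "claw": 0.6}
    - {"dx": 0, "dy": 0, "dz": -0.05, "rx": 0, "ry": 0, "rz": 0, "claw": 0.6}
    - {"dx": 0, "dy": 0.02, "dz": -0.04, "rx": 0, "ry": 0, "rz": 0, "claw": 0.6}
    - {"dx": 0, "dy": 0, "dz": 0, "rx": 0, "ry": 0, "rz": 0, "claw": 0.6}

```text
clock: 19.45
position: [0.53, 0.3352, 0.2055]
orientation: [[0.999, -0.039, 0.013], [-0.039, -0.999, 0.004], [0.013, -0.005, -1.0]]
force: [0.7, 1.1, 0.8]
width: 0.0692
finger_force: 0.0
```

```bash
python3 -c "
from h import *
snap('wrist','w7'); comps(load('w7'),box=(.42,.6,.2,.45),amin=60);delta(.64,-.19,.2,-2.2)"
```

```text
px [269. 191.] xy 501 345 LxW 147 136 long-axis deg 88.0 z95 16 n 3081
px [237. 178.] xy 524 354 LxW 57 56 long-axis deg 42.5 z95 17 n 1353
px [239. 231.] xy 454 355 LxW 35 23 long-axis deg -2.4 z95 16 n 483
t 19.5 pos [0.5281 0.3351 0.2023] yaw -2.2 q6 2.0 shift [0.1323 0.5204 0.0016] rz -0.001 w 0.0694
```

Tape and eraser are both placed. Now the loupe.

Call:
arm_command:
  rows:
    - {"dx": 0.01, "dy": 0.04, "dz": 0, "rx": 0, "ry": 0, "rz": 0, "claw": 0.6}
    - {"dx": 0.01, "dy": 0.04, "dz": 0, "rx": 0, "ry": 0, "rz": 0, "claw": 0.6}
    - {"dx": 0.01, "dy": 0.04, "dz": 0, "rx": 0, "ry": 0, "rz": 0, "claw": 0.6}
    - {"dx": 0.01, "dy": 0.04, "dz": 0, "rx": 0, "ry": 0, "rz": 0, "claw": 0.6}
    - {"dx": 0.01, "dy": 0.04, "dz": 0, "rx": 0, "ry": 0, "rz": 0, "claw": 0.6}
    - {"dx": 0.01, "dy": 0.04, "dz": 0, "rx": 0, "ry": 0, "rz": 0, "claw": 0.6}
    - {"dx": 0.01, "dy": 0.04, "dz": 0, "rx": 0, "ry": 0, "rz": 0, "claw": 0.6}
    - {"dx": 0.01, "dy": 0.04, "dz": 0, "rx": 0, "ry": 0, "rz": 0, "claw": 0.6}
    - {"dx": 0.01, "dy": 0.04, "dz": 0, "rx": 0, "ry": 0, "rz": 0, "claw": 0.6}
    - {"dx": 0.01, "dy": 0.04, "dz": 0, "rx": 0, "ry": 0, "rz": 0, "claw": 0.6}
    - {"dx": 0.01, "dy": 0.04, "dz": 0, "rx": 0, "ry": 0, "rz": 0, "claw": 0.6}
    - {"dx": 0.01, "dy": 0.04, "dz": 0, "rx": 0, "ry": 0, "rz": 0, "claw": 0.6}
    - {"dx": 0.012, "dy": 0.04, "dz": 0, "rx": 0, "ry": 0, "rz": 0, "claw": 0.6}
    - {"dx": 0, "dy": 0, "dz": 0, "rx": 0, "ry": 0, "rz": 0, "claw": 0.6}
    - {"dx": 0, "dy": 0, "dz": 0, "rx": 0, "ry": 0, "rz": 0, "claw": 0.6}

```text
clock: 21.0
position: [0.6372, -0.1899, 0.1961]
orientation: [[0.999, -0.04, -0.003], [-0.04, -0.999, 0.002], [-0.004, -0.002, -1.0]]
force: [-0.2, 0.9, 0.3]
width: 0.0694
finger_force: 0.0
```

```bash
python3 -c "
from h import *
snap('wrist','w8'); comps(load('w8'),box=(.5,.74,-.45,.1),amin=60);delta(.655,-.196,.004,-72)"
```

```text
px [379. 126.] xy 684 -338 LxW 92 92 long-axis deg 87.4 z95 16 n 5368
px [ 94. 162.] xy 639 15 LxW 169 147 long-axis deg -4.1 z95 57 n 3591
px [253. 159.] xy 653 -192 LxW 51 34 long-axis deg -89.3 z95 15 n 1110
px [ 68. 212.] xy 598 34 LxW 27 21 long-axis deg -60.3 z95 57 n 486
px [375. 212.] xy 576 -337 LxW 145 14 long-axis deg 87.5 z95 13 n 556
px [134. 222.] xy 578 -39 LxW 23 15 long-axis deg 10.5 z95 21 n 203
px [220. 241.] xy 548 -144 LxW 40 9 long-axis deg 87.5 z95 13 n 170
px [220. 274.] xy 502 -142 LxW 37 5 long-axis deg 88.3 z95 13 n 81
t 21.05 pos [ 0.6371 -0.1887  0.1964] yaw -2.2 q6 1.15 shift [0.0189 0.0071 0.1923] rz 1.218 w 0.0697
```

View pics/w8.png

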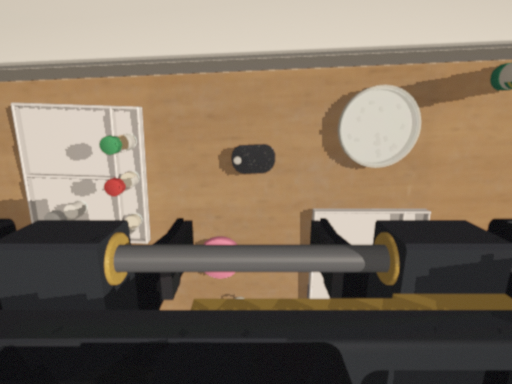

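The picture shows the loupe at (253,159), long axis along world y, measured at (653, −192) mm and 51×34 mm. The vial stands upright in its tray at (68,212).

Call:
arm_command:
  rows:
    - {"dx": 0.016, "dy": 0.0025, "dz": 0.02, "rx": 0, "ry": 0, "rz": 0, "claw": 0.6}
    - {"dx": 0, "dy": 0, "dz": 0.01, "rx": 0, "ry": 0, "rz": -0.1475, "claw": 0.6}
    - {"dx": 0, "dy": 0, "dz": 0.01, "rx": 0, "ry": 0, "rz": -0.1475, "claw": 0.6}
    - {"dx": 0, "dy": 0, "dz": 0.01, "rx": 0, "ry": 0, "rz": -0.1475, "claw": 0.6}
    - {"dx": 0, "dy": 0, "dz": 0.01, "rx": 0, "ry": 0, "rz": -0.1475, "claw": 0.6}
    - {"dx": 0, "dy": 0, "dz": 0.01, "rx": 0, "ry": 0, "rz": -0.1475, "claw": 0.6}
    - {"dx": 0, "dy": 0, "dz": 0.01, "rx": 0, "ry": 0, "rz": -0.1475, "claw": 0.6}
    - {"dx": 0, "dy": 0, "dz": 0.01, "rx": 0, "ry": 0, "rz": -0.1475, "claw": 0.6}
    - {"dx": 0, "dy": 0, "dz": 0.01, "rx": 0, "ry": 0, "rz": -0.1475, "claw": 0.6}
    - {"dx": 0, "dy": 0, "dz": 0.01, "rx": 0, "ry": 0, "rz": -0.1475, "claw": 0.6}
    - {"dx": 0, "dy": 0, "dz": 0.01, "rx": 0, "ry": 0, "rz": -0.1475, "claw": 0.6}
    - {"dx": 0, "dy": 0, "dz": 0.01, "rx": 0, "ry": 0, "rz": -0.1475, "claw": 0.6}
    - {"dx": 0, "dy": 0, "dz": 0.02, "rx": 0, "ry": 0, "rz": 0, "claw": 0.6}
    - {"dx": 0, "dy": 0, "dz": 0, "rx": 0, "ry": 0, "rz": 0, "claw": 0.6}
    - {"dx": 0, "dy": 0, "dz": 0, "rx": 0, "ry": 0, "rz": 0, "claw": 0.6}

```text
clock: 22.55
position: [0.6535, -0.1909, 0.0478]
orientation: [[-0.015, 1.0, -0.002], [1.0, 0.015, 0.001], [0.001, -0.002, -1.0]]
force: [-0.8, 0.0, 0.1]
width: 0.0699
finger_force: 0.0
```

```bash
python3 -c "
from h import *
delta(.653,-.192,.005,-89.3)"
```

```text
t 22.55 pos [ 0.6535 -0.1909  0.0478] yaw 90.9 q6 -0.46 shift [-0.0012 -0.0004  0.0428] rz 0.003 w 0.0699
```

Call:
arm_command:
  rows:
    - {"dx": -0.001, "dy": 0, "dz": 0.02, "rx": 0, "ry": 0, "rz": 0, "claw": 0.6}
    - {"dx": 0, "dy": 0, "dz": 0.015, "rx": 0, "ry": 0, "rz": 0, "claw": 0.6}
    - {"dx": 0, "dy": 0, "dz": 0.008, "rx": 0, "ry": 0, "rz": 0, "claw": 0.6}
    - {"dx": 0, "dy": 0, "dz": 0, "rx": 0, "ry": 0, "rz": 0, "claw": -1}
    - {"dx": 0, "dy": 0, "dz": 0, "rx": 0, "ry": 0, "rz": 0, "claw": -1}
    - {"dx": 0, "dy": 0, "dz": 0, "rx": 0, "ry": 0, "rz": 0, "claw": -1}
    - {"dx": 0, "dy": 0, "dz": 0, "rx": 0, "ry": 0, "rz": 0, "claw": -1}
    - {"dx": 0, "dy": 0, "dz": 0, "rx": 0, "ry": 0, "rz": 0, "claw": -1}
    - {"dx": 0, "dy": 0, "dz": 0, "rx": 0, "ry": 0, "rz": 0, "claw": -1}
    - {"dx": 0, "dy": 0, "dz": 0, "rx": 0, "ry": 0, "rz": 0, "claw": -1}
    - {"dx": 0, "dy": 0, "dz": 0, "rx": 0, "ry": 0, "rz": 0, "claw": -1}
    - {"dx": 0, "dy": 0, "dz": -0.04, "rx": 0, "ry": 0, "rz": 0, "claw": -1}
    - {"dx": 0, "dy": 0, "dz": -0.04, "rx": 0, "ry": 0, "rz": 0, "claw": -1}
    - {"dx": 0, "dy": 0, "dz": 0, "rx": 0, "ry": 0, "rz": 0, "claw": -1}

```text
clock: 23.95
position: [0.6583, -0.1956, 0.0912]
orientation: [[-0.014, 1.0, 0.011], [1.0, 0.014, -0.005], [-0.005, 0.011, -1.0]]
force: [0.8, -0.3, -1.3]
width: 0.0314
finger_force: 30.0
```

```bash
python3 -c "
from h import *
delta(.540,-.323,.009,-2.2)"
```

```text
t 23.95 pos [ 0.6583 -0.1956  0.0912] yaw 90.8 q6 -0.46 shift [-0.1254 -0.1209  0.0816] rz -1.519 w 0.0314
```

Call:
arm_command:
  rows:
    - {"dx": 0, "dy": 0, "dz": 0, "rx": 0, "ry": 0, "rz": 0.1475, "claw": -1}
    - {"dx": 0, "dy": 0, "dz": 0, "rx": 0, "ry": 0, "rz": 0.1475, "claw": -1}
    - {"dx": 0, "dy": 0, "dz": 0, "rx": 0, "ry": 0, "rz": 0.1475, "claw": -1}
    - {"dx": 0, "dy": 0, "dz": 0, "rx": 0, "ry": 0, "rz": 0.1475, "claw": -1}
    - {"dx": 0, "dy": 0, "dz": 0, "rx": 0, "ry": 0, "rz": 0.1475, "claw": -1}
    - {"dx": 0, "dy": 0, "dz": 0, "rx": 0, "ry": 0, "rz": 0.1475, "claw": -1}
    - {"dx": 0, "dy": 0, "dz": 0, "rx": 0, "ry": 0, "rz": 0.1475, "claw": -1}
    - {"dx": 0, "dy": 0, "dz": 0, "rx": 0, "ry": 0, "rz": 0.1475, "claw": -1}
    - {"dx": 0, "dy": 0, "dz": 0, "rx": 0, "ry": 0, "rz": 0.1475, "claw": -1}
    - {"dx": 0, "dy": 0, "dz": 0, "rx": 0, "ry": 0, "rz": 0.1475, "claw": -1}
    - {"dx": 0, "dy": 0, "dz": 0, "rx": 0, "ry": 0, "rz": 0.1475, "claw": -1}
    - {"dx": -0.0216, "dy": 0.027, "dz": 0, "rx": 0, "ry": 0, "rz": 0, "claw": -1}
    - {"dx": -0.0216, "dy": 0.027, "dz": 0, "rx": 0, "ry": 0, "rz": 0, "claw": -1}
    - {"dx": -0.0216, "dy": 0.027, "dz": 0, "rx": 0, "ry": 0, "rz": 0, "claw": -1}
    - {"dx": -0.0216, "dy": 0.027, "dz": 0, "rx": 0, "ry": 0, "rz": 0, "claw": -1}
    - {"dx": -0.0216, "dy": 0.027, "dz": 0, "rx": 0, "ry": 0, "rz": 0, "claw": -1}
    - {"dx": 0, "dy": 0, "dz": 0.03, "rx": 0, "ry": 0, "rz": 0, "claw": -1}
    - {"dx": 0, "dy": 0, "dz": 0.02, "rx": 0, "ry": 0, "rz": 0, "claw": -1}
    - {"dx": 0, "dy": 0, "dz": 0, "rx": 0, "ry": 0, "rz": 0, "claw": -1}
    - {"dx": 0, "dy": 0, "dz": 0, "rx": 0, "ry": 0, "rz": 0, "claw": -1}

```text
clock: 25.95
position: [0.5408, -0.3242, 0.0346]
orientation: [[0.999, -0.038, -0.001], [-0.038, -0.999, 0.001], [-0.001, -0.001, -1.0]]
force: [0.4, -0.6, 1.0]
width: 0.0315
finger_force: 30.0
```

```bash
python3 -c "
from h import *
delta(.540,-.323,.0085,-2.2)"
```

```text
t 25.95 pos [ 0.5408 -0.3242  0.0346] yaw -2.2 q6 0.89 shift [-0.0008 -0.0011  0.0261] rz 0.0 w 0.0315
```

Call:
arm_command:
  rows:
    - {"dx": 0, "dy": 0, "dz": 0.014, "rx": 0, "ry": 0, "rz": 0, "claw": -1}
    - {"dx": 0, "dy": 0, "dz": 0.012, "rx": 0, "ry": 0, "rz": 0, "claw": -1}
    - {"dx": 0, "dy": 0, "dz": 0, "rx": 0, "ry": 0, "rz": 0, "claw": -1}
    - {"dx": 0, "dy": 0, "dz": 0, "rx": 0, "ry": 0, "rz": 0, "claw": 0.4}
    - {"dx": 0, "dy": 0, "dz": 0, "rx": 0, "ry": 0, "rz": 0, "claw": 0.4}
    - {"dx": 0, "dy": 0, "dz": 0, "rx": 0, "ry": 0, "rz": 0, "claw": 0.4}
    - {"dx": 0, "dy": 0, "dz": 0, "rx": 0, "ry": 0, "rz": 0, "claw": 0.4}
    - {"dx": 0, "dy": 0, "dz": -0.05, "rx": 0, "ry": 0, "rz": 0, "claw": 0.4}
    - {"dx": 0, "dy": 0, "dz": -0.05, "rx": 0, "ry": 0, "rz": 0, "claw": 0.4}
    - {"dx": 0, "dy": 0, "dz": -0.05, "rx": 0, "ry": 0, "rz": 0, "claw": 0.4}
    - {"dx": -0.0255, "dy": -0.034, "dz": -0.04, "rx": 0, "ry": 0, "rz": 0, "claw": 0.8}
    - {"dx": -0.0255, "dy": -0.034, "dz": 0, "rx": 0, "ry": 0, "rz": 0, "claw": 0.8}
    - {"dx": -0.0255, "dy": -0.034, "dz": 0, "rx": 0, "ry": 0, "rz": 0, "claw": 0.8}
    - {"dx": -0.0255, "dy": -0.034, "dz": 0, "rx": 0, "ry": 0, "rz": 0, "claw": 0.8}
    - {"dx": -0.0255, "dy": -0.034, "dz": 0, "rx": 0, "ry": 0, "rz": 0, "claw": 0.8}
    - {"dx": 0, "dy": 0, "dz": 0, "rx": 0, "ry": 0, "rz": 0, "claw": 0.8}
    - {"dx": 0, "dy": 0, "dz": 0, "rx": 0, "ry": 0, "rz": 0, "claw": 0.8}

```text
clock: 27.65
position: [0.4236, -0.1543, 0.1942]
orientation: [[0.999, -0.037, 0.001], [-0.037, -0.999, -0.001], [0.001, 0.001, -1.0]]
force: [0.5, -0.5, 0.1]
width: 0.0784
finger_force: 0.0
```

```bash
python3 -c "
from h import *
snap('wrist','w9'); s=load('w9');comps(s,box=(.38,.62,-.45,-.05),amin=60)
print('body');comps(s,zmin=.015,box=(.38,.5,-.22,-.1),amin=60)
delta(.427,-.146,.012,-23)"
```

```text
px [151.  31.] xy 581 -52 LxW 63 6 long-axis deg -2.6 z95 13 n 298
px [427.  96.] xy 498 -334 LxW 169 147 long-axis deg -2.2 z95 13 n 5170
px [404.  60.] xy 544 -324 LxW 57 39 long-axis deg -14.0 z95 18 n 1675
px [238.  84.] xy 524 -142 LxW 55 55 long-axis deg -1.7 z95 14 n 1722
px [247. 168.] xy 438 -151 LxW 66 41 long-axis deg -24.1 z95 28 n 1221
body
px [245. 172.] xy 428 -147 LxW 43 41 long-axis deg -25.6 z95 28 n 1039
t 27.7 pos [ 0.4246 -0.1555  0.1943] yaw -2.2 q6 1.01 shift [ 0.0016 -0.0099  0.1822] rz 0.364 w 0.0782
```

View pics/w9.png

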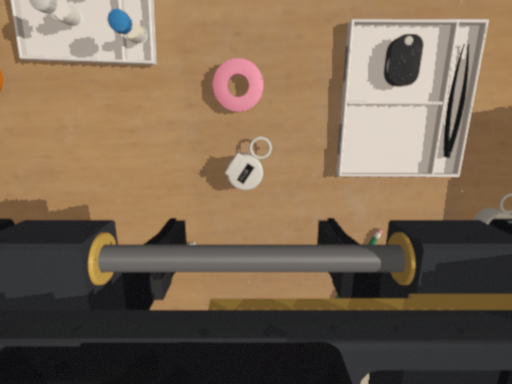

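The loupe lies in the far compartment at (404,60). The counter's body is at (245,172), measured at (428, −147) mm and 42 mm across, with the ring up-right of it.

Call:
arm_command:
  rows:
    - {"dx": 0.003, "dy": -0.0085, "dz": 0.03, "rx": 0, "ry": 0, "rz": 0.127, "claw": 0.8}
    - {"dx": 0, "dy": 0, "dz": 0.04, "rx": 0, "ry": 0, "rz": 0.127, "claw": 0.8}
    - {"dx": 0, "dy": 0, "dz": 0.04, "rx": 0, "ry": 0, "rz": 0.127, "claw": 0.8}
    - {"dx": 0, "dy": 0, "dz": 0.032, "rx": 0, "ry": 0, "rz": 0, "claw": 0.8}
    - {"dx": 0, "dy": 0, "dz": 0, "rx": 0, "ry": 0, "rz": 0, "claw": 0.8}
    - {"dx": 0, "dy": 0, "dz": 0, "rx": 0, "ry": 0, "rz": 0, "claw": 0.8}

```text
clock: 28.3
position: [0.4278, -0.1475, 0.0513]
orientation: [[0.913, -0.408, -0.0], [-0.408, -0.913, 0.0], [-0.0, 0.0, -1.0]]
force: [0.8, -0.6, 0.2]
width: 0.078
finger_force: 0.0
```

```bash
python3 -c "
from h import *
delta(.428,-.147,.012,-24)"
```

```text
t 28.3 pos [ 0.4278 -0.1475  0.0513] yaw -24.1 q6 1.41 shift [-0.     -0.0005  0.0393] rz -0.001 w 0.078
```

Call:
arm_command:
  rows:
    - {"dx": 0, "dy": 0, "dz": 0.02, "rx": 0, "ry": 0, "rz": 0, "claw": 0.8}
    - {"dx": 0, "dy": 0, "dz": 0.019, "rx": 0, "ry": 0, "rz": 0, "claw": 0.8}
    - {"dx": 0, "dy": 0, "dz": 0, "rx": 0, "ry": 0, "rz": 0, "claw": -1}
    - {"dx": 0, "dy": 0, "dz": 0, "rx": 0, "ry": 0, "rz": 0, "claw": -1}
    - {"dx": 0, "dy": 0, "dz": 0, "rx": 0, "ry": 0, "rz": 0, "claw": -1}
    - {"dx": 0, "dy": 0, "dz": 0, "rx": 0, "ry": 0, "rz": 0, "claw": -1}
    - {"dx": 0, "dy": 0, "dz": 0, "rx": 0, "ry": 0, "rz": 0, "claw": -1}
    - {"dx": 0, "dy": 0, "dz": 0, "rx": 0, "ry": 0, "rz": 0, "claw": -1}
    - {"dx": 0, "dy": 0, "dz": 0, "rx": 0, "ry": 0, "rz": 0, "claw": -1}
    - {"dx": 0, "dy": 0, "dz": 0, "rx": 0, "ry": 0, "rz": 0, "claw": -1}
    - {"dx": 0, "dy": 0, "dz": -0.04, "rx": 0, "ry": 0, "rz": 0, "claw": -1}
    - {"dx": 0, "dy": 0, "dz": -0.05, "rx": 0, "ry": 0, "rz": 0, "claw": -1}
    - {"dx": 0, "dy": 0, "dz": 0, "rx": 0, "ry": 0, "rz": 0, "claw": -1}
    - {"dx": 0, "dy": 0, "dz": 0, "rx": 0, "ry": 0, "rz": 0, "claw": -1}

```text
clock: 29.7
position: [0.4275, -0.1467, 0.1035]
orientation: [[0.913, -0.407, 0.002], [-0.407, -0.914, -0.002], [0.003, 0.0, -1.0]]
force: [0.4, 0.1, -1.1]
width: 0.0401
finger_force: 30.0
```

```bash
python3 -c "
from h import *
delta(.4575,-.309,.015,-92.2)"
```

```text
t 29.7 pos [ 0.4275 -0.1467  0.1035] yaw -24.0 q6 1.41 shift [0.0931 0.136  0.0889] rz 1.19 w 0.0401
```

Call:
arm_command:
  rows:
    - {"dx": 0.0186, "dy": 0.0272, "dz": 0, "rx": 0, "ry": 0, "rz": 0, "claw": -1}
    - {"dx": 0.0186, "dy": 0.0272, "dz": 0, "rx": 0, "ry": 0, "rz": 0, "claw": -1}
    - {"dx": 0.0186, "dy": 0.0272, "dz": 0, "rx": 0, "ry": 0, "rz": 0, "claw": -1}
    - {"dx": 0.0186, "dy": 0.0272, "dz": 0, "rx": 0, "ry": 0, "rz": 0, "claw": -1}
    - {"dx": 0.0186, "dy": 0.0272, "dz": 0, "rx": 0, "ry": 0, "rz": 0, "claw": -1}
    - {"dx": 0, "dy": 0, "dz": 0, "rx": 0, "ry": 0, "rz": 0.132, "claw": -1}
    - {"dx": 0, "dy": 0, "dz": 0, "rx": 0, "ry": 0, "rz": 0.132, "claw": -1}
    - {"dx": 0, "dy": 0, "dz": 0, "rx": 0, "ry": 0, "rz": 0.132, "claw": -1}
    - {"dx": 0, "dy": 0, "dz": 0, "rx": 0, "ry": 0, "rz": 0.132, "claw": -1}
    - {"dx": 0, "dy": 0, "dz": 0, "rx": 0, "ry": 0, "rz": 0.132, "claw": -1}
    - {"dx": 0, "dy": 0, "dz": 0, "rx": 0, "ry": 0, "rz": 0.132, "claw": -1}
    - {"dx": 0, "dy": 0, "dz": 0, "rx": 0, "ry": 0, "rz": 0.132, "claw": -1}
    - {"dx": 0, "dy": 0, "dz": 0, "rx": 0, "ry": 0, "rz": 0.132, "claw": -1}
    - {"dx": 0, "dy": 0, "dz": 0, "rx": 0, "ry": 0, "rz": 0.132, "claw": -1}
    - {"dx": 0, "dy": 0, "dz": 0.04, "rx": 0, "ry": 0, "rz": 0, "claw": -1}
    - {"dx": 0, "dy": 0, "dz": 0.02, "rx": 0, "ry": 0, "rz": 0, "claw": -1}
    - {"dx": 0, "dy": 0, "dz": 0, "rx": 0, "ry": 0, "rz": 0, "claw": -1}
    - {"dx": 0, "dy": 0, "dz": 0, "rx": 0, "ry": 0, "rz": 0, "claw": -1}

```text
clock: 31.5
position: [0.4557, -0.3077, 0.0411]
orientation: [[-0.036, -0.999, -0.003], [-0.999, 0.036, 0.003], [-0.003, 0.003, -1.0]]
force: [0.9, 0.4, 0.4]
width: 0.0399
finger_force: 30.0
```

```bash
python3 -c "
from h import *
delta(.4575,-.309,.0155,-92.2)"
```

```text
t 31.5 pos [ 0.4557 -0.3077  0.0411] yaw -92.1 q6 2.38 shift [ 0.0013 -0.0019  0.0256] rz 0.002 w 0.0399
```

Call:
arm_command:
  rows:
    - {"dx": 0, "dy": -0.001, "dz": 0.014, "rx": 0, "ry": 0, "rz": 0, "claw": -1}
    - {"dx": 0, "dy": 0, "dz": 0.011, "rx": 0, "ry": 0, "rz": 0, "claw": -1}
    - {"dx": 0, "dy": 0, "dz": 0, "rx": 0, "ry": 0, "rz": 0, "claw": -1}
    - {"dx": 0, "dy": 0, "dz": 0, "rx": 0, "ry": 0, "rz": 0, "claw": -1}
    - {"dx": 0, "dy": 0, "dz": 0, "rx": 0, "ry": 0, "rz": 0, "claw": 0.2}
    - {"dx": 0, "dy": 0, "dz": 0, "rx": 0, "ry": 0, "rz": 0, "claw": 0.2}
    - {"dx": 0, "dy": 0, "dz": 0, "rx": 0, "ry": 0, "rz": 0, "claw": 0.2}
    - {"dx": 0, "dy": 0, "dz": -0.02, "rx": 0, "ry": 0, "rz": 0, "claw": 0.2}
    - {"dx": 0, "dy": 0, "dz": -0.05, "rx": 0, "ry": 0, "rz": 0, "claw": 0.2}
    - {"dx": 0, "dy": 0, "dz": -0.05, "rx": 0, "ry": 0, "rz": 0, "claw": 0.2}
    - {"dx": 0, "dy": 0, "dz": -0.05, "rx": 0, "ry": 0, "rz": 0, "claw": 0.2}
    - {"dx": -0.03, "dy": 0.04, "dz": -0.05, "rx": 0, "ry": 0, "rz": 0, "claw": 0.2}
    - {"dx": -0.03, "dy": 0.02, "dz": -0.05, "rx": 0, "ry": 0, "rz": 0, "claw": 0.2}
    - {"dx": -0.03, "dy": 0, "dz": 0, "rx": 0, "ry": 0, "rz": 0, "claw": 0.2}
    - {"dx": -0.03, "dy": 0, "dz": 0, "rx": 0, "ry": 0, "rz": 0, "claw": 0.2}
    - {"dx": -0.03, "dy": 0, "dz": 0, "rx": 0, "ry": 0, "rz": 0, "claw": 0.2}
    - {"dx": -0.03, "dy": 0, "dz": 0, "rx": 0, "ry": 0, "rz": 0, "claw": 0.2}
    - {"dx": 0, "dy": 0, "dz": 0, "rx": 0, "ry": 0, "rz": 0, "claw": 0.2}
    - {"dx": 0, "dy": 0, "dz": 0, "rx": 0, "ry": 0, "rz": 0, "claw": 0.2}

```text
clock: 33.4
position: [0.4191, -0.1412, 0.2638]
orientation: [[-0.035, -0.999, 0.001], [-0.999, 0.035, -0.001], [0.001, -0.001, -1.0]]
force: [0.3, -0.4, -0.1]
width: 0.0524
finger_force: 0.0
```

```bash
python3 -c "
from h import *
delta(.4575,-.309,.0155,-92.2)
snap('top','top9');snap('side','side9');snap('wrist','w10')
comps(load('top9'),box=(.4,.7,-.45,.45)); print('hi'); comps(load('top9'),zmin=.02,box=(.4,.7,-.45,.45),amin=15)
b=cv2.imread('pics/top9.png');a=cv2.imread('pics/side9.png')
cv2.imwrite('pics/v9.png',np.hstack([cv2.resize(a[100:,80:400],(400,360)),cv2.resize(b[120:290,90:420],(400,360))]))"
```

```text
t 33.4 pos [ 0.4191 -0.1412  0.2638] yaw -92.0 q6 2.6 shift [ 0.1661 -0.044   0.2485] rz 0.004 w 0.0524
px [149. 147.] xy 674 344 LxW 91 54 long-axis deg 88.3 z95 25 n 328
px [244. 161.] xy 627 12 LxW 155 142 long-axis deg 89.5 z95 57 n 312
px [345. 153.] xy 667 -341 LxW 93 65 long-axis deg 89.6 z95 20 n 394
px [247. 154.] xy 657 3 LxW 41 33 long-axis deg 41.1 z95 11 n 30
px [237. 169.] xy 610 32 LxW 42 29 long-axis deg 25.4 z95 60 n 59
px [256. 178.] xy 583 -26 LxW 63 63 long-axis deg 86.8 z95 57 n 126
px [148. 202.] xy 486 340 LxW 171 158 long-axis deg -0.5 z95 19 n 1078
px [351. 194.] xy 525 -379 LxW 212 114 long-axis deg 34.4 z95 20 n 450
px [202. 186.] xy 547 149 LxW 54 53 long-axis deg 46.5 z95 17 n 175
px [324. 190.] xy 540 -272 LxW 83 15 long-axis deg -0.1 z95 17 n 52
px [345. 203.] xy 505 -336 LxW 95 40 long-axis deg 75.0 z95 15 n 77
px [340. 215.] xy 455 -323 LxW 63 51 long-axis deg -68.6 z95 33 n 153
px [354. 221.] xy 439 -367 LxW 59 30 long-axis deg -1.6 z95 16 n 48
hi
px [142. 146.] xy 678 360 LxW 39 30 long-axis deg -30.9 z95 26 n 37
px [261. 146.] xy 680 -48 LxW 17 17 long-axis deg -36.8 z95 59 n 32
px [259. 159.] xy 635 -43 LxW 18 17 long-axis deg -38.0 z95 60 n 32
px [238. 169.] xy 600 29 LxW 19 17 long-axis deg -5.8 z95 61 n 38
px [258. 175.] xy 580 -39 LxW 18 17 long-axis deg 49.9 z95 59 n 31
px [337. 215.] xy 456 -313 LxW 42 30 long-axis deg -19.4 z95 34 n 98
```

View pics/v9.png

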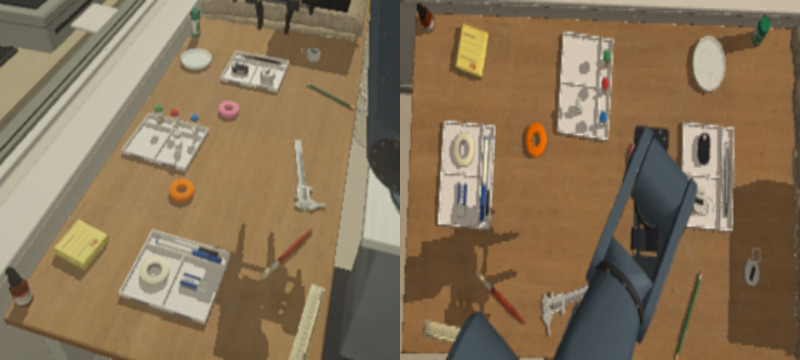

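All five things are in their compartments. In the side view, the desk tray holds the tape (153,270) and eraser (192,283), the instrument tray the loupe (238,68) and counter (268,75), and the vial stands in its tray. The memo block and dish haven't moved.

```bash
python3 -c "
from h import *
print(robot.sign_off())"
```

```text
the job is handed in; nothing more can be done
None
```

I put all five things in their own wide compartments and handed the job in at about 33.5 s; the hand-in returned no verdict, but the last pictures show each one in place and the memo block and dish where they were.

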